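# Hold a sprung pull-rod gauge at its length mark

### The job

Pull the blue instrument drawer wide open by its handle, then take the orange knob of the telescoping rod inside and pull the rod out of its sleeve, against its inner spring, until its black pointer stands over the red length mark on the scale. Finish while still holding the rod there, so that the reading can be taken; do not disturb the other things on the bench.

Things in the scene. Friction and masses are not known exactly. Their poses are not given: they have to be found in the camera images.
- case: low grey instrument case with one blue-fronted drawer, 200 x 320 x 112 mm (x, y, z), standing fixed on four 12 mm rubber feet (its top is 124 mm above the bench); origin at the centre of its underside, 12 mm above the bench; its front faces its own -x, turned by 0.05 to 0.4 rad towards the robot. A log book (right) and a roll of black tape (left) lie on its top
- case_drawer0 (a joint): drawer opening in m: 0 shut, 0.134 at the stop; it slides along the case's own -x, runs lightly (about 1 N) and stays where it is left. Wide open means more than 0.095. The drawer is open at the top: its side walls and blue front rise to at most 112 mm above the bench, its inner floor lies 34 mm above the bench
- case_drawer0_handle (a point): middle of the drawer's steel bar handle: a level round bar 11 mm thick and 120 mm long along the case's y, its axis 35 mm in front of the blue front and 86 mm above the bench, held by two thin posts 51 mm either side of this point
- rod (a joint): how far the telescoping rod is pulled out, in m: 0 fully in (where the spring holds it), 0.085 at its stop. It slides level, along the case's own -y (to the right as the robot sees it). The spring pulls it back with about 2.2 N at 0 and 110 N/m more: about 6 N at 0.035, 10 N at 0.070
- rod_grip (a point): middle of the orange knob at the free end of the rod, the place to grip: a lying cylinder 18 mm in diameter and 30 mm long along the pull direction, between two end flanges 26 mm in diameter; its axis is level, along the point's y (the pull direction is its -y), 76 mm above the bench. When the drawer is open, at least 50 mm are free before and behind it and nothing lies above it
- pointer_tip (a point): lower tip of the thin black pointer, which is fixed to the rod 54 mm before the knob's middle (towards the sleeve), reaches 24 mm towards the drawer's front and bends down to the scale; it moves with the rod. Its axes are those of the case (pull direction = -y)
- length_mark (a joint): setting of the red length mark: the pull-out of the rod, in m, at which the pointer stands over the middle of the mark (0.035 to 0.065). It is clamped and does not move
- mark_top (a point): middle of the top of the red length mark, a red block 14 mm (across the scale) x 8 mm (along the pull) x 10 mm high that sits on a low white scale strip with black ticks 5 mm apart; its top is 47 mm above the bench, 4 mm below the pointer's tip. Its axes are those of the case (pull direction = -y)
- log_book: dark blue log book 148 x 105 x 11 mm lying on the right half of the case; origin at the centre of its underside; leave it alone
- tape_black: roll of black tape, 68 mm across, 19 mm high, lying on the left half of the case; origin under its centre; leave it alone
- analog_tester: white and black analogue tester 150 x 102 x 49 mm, front right on the bench; origin at the centre of its underside; leave it alone
- pcb_a: blue circuit board 46 x 68 x 11 mm, right on the bench; leave it alone
- part_tin: round open tin of screws, 67 mm across, 26 mm high, front right on the bench; leave it alone
- side_cutter: red-handled side cutter 126 x 62 x 11 mm, left end on the bench; leave it alone
- flux_bottle: brown bottle with a black cap, 40 mm across, 76 mm high, right end of the bench; leave it alone
- tape_yellow: roll of yellow tape, 62 mm across, 19 mm high, right on the bench; leave it alone

How it is judged:
By the outcome, as a careful person would: the job done as asked, in the order asked, and still so for the second after the job is handed in, while the arm keeps its last pose, push and grip.
It also fails if it takes over 45 s, if anything falls off the work surface, if the arm or the gripper's body presses on something with over 40 N, if the wrist force passes 120 N, or if a joint passes its speed limit or range.

### The arm

A 7-joint arm with a two-finger parallel gripper is mounted at the origin on a cart in front of the work surface, level with it; the furniture and walls round the work are solid. World frame = base frame: x ahead of the robot, y to its left, z up, the work surface at z = 0. Lengths are in m, angles in rad, forces in N, time in s.
With the tool pointing down it reaches from about 0.425 to 0.925 m from the base axis. Payload 6.8 kg.
Tool frame: the origin (TCP) lies on the front face of the gripper's body, between the roots of the fingers; the fingertips stand 73 mm ahead of it and the grasp point (between the pads) lies 54 mm ahead of it; z points along the fingers, y is the line along which they close (so a half turn about z gives the same grasp; the last joint's range is limited). The gripper opens to 85 mm and grips with 20 to 120 N. Pads are 22 mm wide; open, the fingers measure 114 mm over their backs; the gripper's body (76 mm by 85 mm) begins 54 mm behind the grasp point. The pads swing forward as they close: fully open they stand 13 mm farther back than shut.
Start: joints at [-1.396, 0.477, 0.022, 1.555, -0.011, 1.109, -0.083], TCP at [0.188, 0.648, 0.304] pointing down, gripper open.
Joint ranges: [-2.96, 2.96], [-0.34, 2.1], [-1.41, 1.46], [0.24, 2.44], [-1.37, 4.51], [0.17, 1.92], [-2.96, 2.96]. Speed limits (rad/s): [2.39, 2.39, 3.14, 3.14, 3.14, 3.14, 3.14].

### API

Orientations are given as [roll, pitch, yaw] about the fixed x, y, z axes, in that order (R = Rz(yaw) Ry(pitch) Rx(roll)).
In Python, from station import robot, eyes gives the robot as it stands. The module is installed in compiled form; this text tells all that it offers.
- The arm moves only by the tool servo_tool, never from a script. Its argument "targets" is one flat list of numbers, 4 for each row, row after row: the shift along the world's x, y, z normalised to -1 to 1, where 1 is 20 mm, then the turn about the world's z normalised to -1 to 1, where 1 is 5 degrees. In form: [dx, dy, dz, turn, dx, dy, dz, turn, ...]. A call has 1 to 20 rows; each row shifts and turns the commanded pose from where the row before left it; what a row does not reach is not made up. A row lasts 1/10 s, in which the tool goes at most 50 mm and 8.59 degrees, less where a joint would pass 70% of its speed; a pose out of reach is approached as far as the arm can. A call with a number of a shift or a turn outside -1 to 1 is refused whole. A call with a gripper value outside its range is refused whole. "hand" is the opening, from -1 (shut) to 1 (fully open), set as the call begins (left out, the last holds). The fingers move at their own pace and stop on an object; "squeeze" is the grip in N (left out, the last holds). Time passes only in rows, so rows that do not move let the fingers close. It gives the time, the measured TCP pose, the force, the opening and the grip force at its end, in the units of the state.
- robot.get_obs(): the state, without advancing time (a new reading comes with each control period).
- eyes.read_camera(name): name is "side" or "top"; returns a dict with "color" (400x640x3 uint8, red, green, blue), "fx", "fy", "cx", "cy" (pixels), "world_from_camera" (4x4, takes a point from camera to world coordinates). Camera axes: x right, y down, z forward; pixel columns grow to the right and rows downward; lengths in m; the calibration is good to about 2 mm. A picture is of the moment at which its call begins. There is no depth.
- robot.job_done(): hands the job in; it is judged then, once.
The state is a dict: "time": time; "q": joint angles; "qvel": joint speeds; "joint_efforts": joint torques, N m; "tool_pos": TCP position; "tool_rot": TCP orientation; "force": force on the tool from outside, world axes, zero at the start; "ft_torque": the same for the moment, N m; "gripper_width": finger opening in m; "gripper_force": force on a finger pad.
Only numpy, scipy, OpenCV 4.12 (cv2) and the standard library are available. Lean on these libraries where they do the work, as an engineer would, in place of code of your own. Each camera call takes 0.05 s, during which the arm holds its last target. There are 200 camera calls.

## Working session

There is one attempt and no reset: what is moved stays moved. The work goes in short steps, Python scripts to look and compute and a tool call to move; the robot and the scene stay as the last step left them, time stands still between calls to the robot, and variables do not carry over. Pictures are saved under pics/ and viewed, at most 10 in all, crops included, and the job is handed in when it is done.

Besides the shell and the picture viewer there is one more tool, called after "Call:" as name(argument=value, ...), one argument or row to a line, values as JSON. servo_tool: Moves the arm, as the interface text tells. Scaled input: -1 to 1 covers 20 mm each way for a shift and 5 degrees each way for a turn. Its arguments: {"type":"object","properties":{"targets":{"type":"array","items":{"type":"number"}},"hand":{"type":"number"},"squeeze":{"type":"number"}},"required":["targets"]}

```bash
mkdir -p pics; cat > h.py <<'E'
import numpy as np, cv2
from station import robot, eyes
def cam(n,save=None):
    c=eyes.read_camera(n)
    if save: cv2.imwrite('pics/'+save,c['color'][:,:,::-1])
    return c
def ray(c,u,v):
    T=np.array(c['world_from_camera']); d=T[:3,:3]@np.array([(u-c['cx'])/c['fx'],(v-c['cy'])/c['fy'],1.])
    return T[:3,3],d
def onz(c,u,v,z):
    o,d=ray(c,u,v); return o+d*(z-o[2])/d[2]
def proj(c,p):
    T=np.linalg.inv(np.array(c['world_from_camera'])); q=T[:3,:3]@np.array(p)+T[:3,3]
    return c['fx']*q[0]/q[2]+c['cx'],c['fy']*q[1]/q[2]+c['cy']
E
python3 - <<'E'
from h import *
a=cam('top','t0.png');b=cam('side','s0.png')
for c in(a,b):print(np.round(c['world_from_camera'],3),c['fx'])
o=robot.get_obs();print({k:np.round(v,3) for k,v in o.items()})
E
```

```text
[[-4.06e-01 -8.85e-01  2.27e-01  3.86e-01]
 [-9.14e-01  3.93e-01 -1.02e-01  3.38e-01]
 [ 1.00e-03 -2.48e-01 -9.69e-01  1.10e+00]
 [ 0.00e+00  0.00e+00  0.00e+00  1.00e+00]] 384.80824720971174
[[-0.855 -0.332  0.398 -0.013]
 [-0.518  0.541 -0.662  1.31 ]
 [ 0.005 -0.772 -0.635  1.106]
 [ 0.     0.     0.     1.   ]] 454.64055912236455
{'time': np.float64(0.1), 'q': array([-1.396,  0.478,  0.022,  1.556, -0.012,  1.109, -0.083]), 'qvel': array([ 0.001, -0.001, -0.   , -0.003,  0.001,  0.   ,  0.   ]), 'joint_efforts': array([ 4.0000e-03, -5.9776e+01,  1.6130e+00, -2.8196e+01,  1.3000e-02,
        5.0000e-03, -0.0000e+00]), 'tool_pos': array([0.188, 0.648, 0.303]), 'tool_rot': array([-3.14 ,  0.   ,  2.859]), 'force': array([-0.507, -0.225, -0.74 ]), 'ft_torque': array([-0.024, -0.045, -0.001]), 'gripper_force': np.float64(0.0), 'gripper_width': np.float64(0.086)}
```

View pics/t0.png

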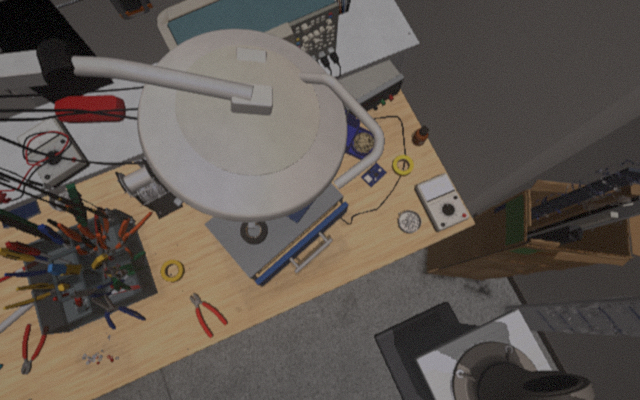

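View pics/s0.png

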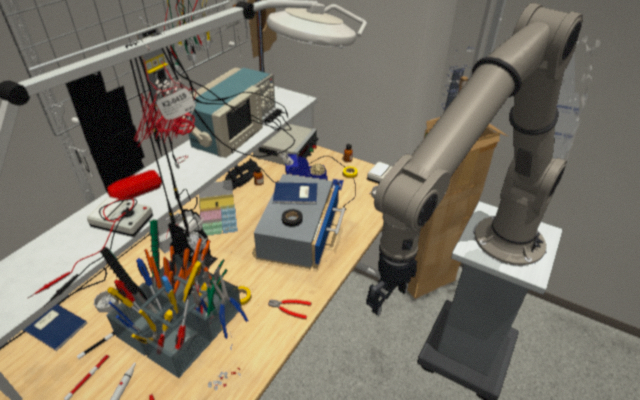

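The top view shows the handle at about (312,252), with the blue front running from (262,280) to (346,205). In the side view the handle is near (335,228). A lamp hangs above the case. I'll zoom in on both.

```bash
python3 - <<'E'
import cv2,numpy as np
a=cv2.imread('pics/t0.png')[180:300,200:370];b=cv2.imread('pics/s0.png')[165:285,240:370]
f=lambda i:cv2.resize(i,None,fx=4,fy=4,interpolation=cv2.INTER_CUBIC)
A=f(a)[:, :];B=f(b)
im=np.hstack([A,B]);im=cv2.resize(im,(800,int(im.shape[0]*800/im.shape[1])));print(im.shape,800/1200*4)
cv2.imwrite('pics/z0.png',im)
E
```

```text
(320, 800, 3) 2.6666666666666665
```

View pics/z0.png

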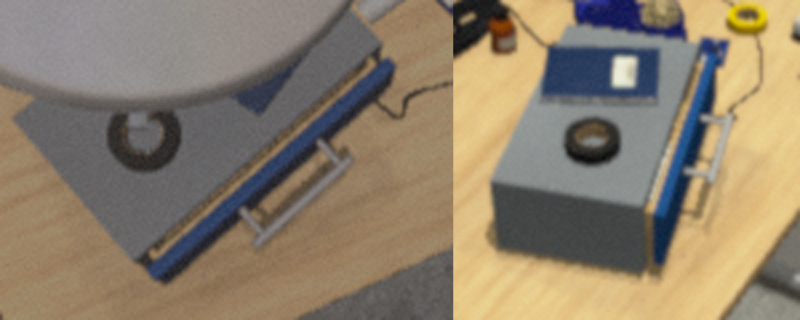

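```bash
cat >> h.py <<'E'
def tri(c1,p1,c2,p2):
    A=[];b=[]
    for c,p in((c1,p1),(c2,p2)):
        o,d=ray(c,*p);d=d/np.linalg.norm(d);P=np.eye(3)-np.outer(d,d);A.append(P);b.append(P@o)
    return np.linalg.solve(sum(A),sum(b))
E
python3 - <<'E'
from h import *
a=cam('top');b=cam('side')
L=onz(a,296.8,271.1,.086);R=onz(a,331.2,240,.086);print('top handle',L,R,np.linalg.norm(L-R))
L2=onz(b,337.1,231.7,.086);R2=onz(b,345.7,208.9,.086);print('side handle',L2,R2,np.linalg.norm(L2-R2))
C=onz(a,249.9,278.2,.124);D=onz(a,342.5,198,.124);E=onz(a,205.6,224,.124);print('case',C,D,E)
for P,Q in((L,R),(L2,R2),(C,D)):
    d=P-Q;print('yaw',np.arctan2(-d[0],d[1]), 'mid',(P+Q)/2)
d=C-E;print(np.arctan2(-d[1],-d[0]))
E
```

```text
top handle [0.48489818 0.35827195 0.086     ] [0.52297405 0.24255609 0.086     ] 0.12181926115222322
side handle [0.48686431 0.35096976 0.086     ] [0.51748089 0.23567891 0.086     ] 0.11928686195353955
case [0.5126138  0.47143213 0.124     ] [0.6073209  0.17290486 0.124     ] [0.6877394  0.52573635 0.124     ]
yaw 0.31788725362130943 mid [0.50393611 0.30041402 0.086     ]
yaw 0.25956845399375483 mid [0.5021726  0.29332433 0.086     ]
yaw 0.3072043634333426 mid [0.55996735 0.3221685  0.124     ]
0.3006852472388731
```

```bash
python3 - <<'E'
from h import *
a=cam('top');b=cam('side')
print(tri(a,(245,120),b,(315,25)), tri(a,(375,115),b,(362,38)), tri(a,(262,218),b,(300,42)))
E
```

```text
[0.58690695 0.33254552 0.72701225] [0.54813361 0.17597489 0.6589973 ] [0.53898565 0.38164567 0.69398297]
```

Call:
servo_tool(
  targets=[0.6, -1, 0, -1, 0.6, -1, 0, -1, 0.6, -1, 0, -1, 0.6, -1, 0, -1, 0.6, -1, 0, -1, 0.6, -1, 0, -1, 0.6, -1, 0, -1, 0.6, -1, 0, -1, 0.6, -1, 0, -1, 0.6, -1, 0, -1, 0, 0, 0, -1, 0, 0, 0, -0.27],
  hand=-0.3,
  squeeze=40,
)

```text
time: 1.5
tool_pos: [0.3088, 0.4477, 0.3041]
tool_rot: [3.141, -0.0, 1.872]
force: [0.8, 0.7, -0.2]
gripper_width: 0.03
gripper_force: 0.0
```

Call:
servo_tool(
  targets=[0.97, -0.755, -0.2, 0, 0.97, -0.755, -0.2, 0, 0.97, -0.755, -0.2, 0, 0.97, -0.755, -0.2, 0, 0.97, -0.755, -0.2, 0, 0.97, -0.755, -0.2, 0, 0.97, -0.755, -0.2, 0, 0.97, -0.755, -0.2, 0, 0.97, -0.755, -0.2, 0, 0.97, -0.755, -0.2, 0, 0, 0, -0.5, 0, 0, 0, -0.5, 0, 0, 0, 0, 0],
)

```text
time: 2.8
tool_pos: [0.5006, 0.2981, 0.242]
tool_rot: [-3.138, 0.0, 1.878]
force: [-0.3, -0.0, -0.1]
gripper_width: 0.0302
gripper_force: 0.0
```

```bash
python3 - <<'E'
from h import *
a=cam('top');b=cam('side')
o=robot.get_obs();p=np.array(o['tool_pos'])
for n,c in(('t',a),('s',b)):
    print(n,proj(c,p),proj(c,p+[0,0,-.073]))
A=a['color'][130:300,200:390,::-1];B=b['color'][60:260,240:450,::-1]
f=lambda i:cv2.resize(i,None,fx=400/i.shape[1],fy=400/i.shape[1],interpolation=cv2.INTER_CUBIC)[:358]
A=f(A);B=f(B);h=max(len(A),len(B))
pad=lambda i:cv2.copyMakeBorder(i,0,h-len(i),0,0,0)
cv2.imwrite('pics/z1.png',np.hstack([pad(A),pad(B)]))
E
```

```text
t (np.float64(314.59052072689207), np.float64(247.4876905806821)) (np.float64(314.9454929607262), np.float64(251.76549823400785))
s (np.float64(342.9212225003888), np.float64(183.46212708735985)) (np.float64(342.00784061511126), np.float64(201.44913661654707))
```

View pics/z1.png

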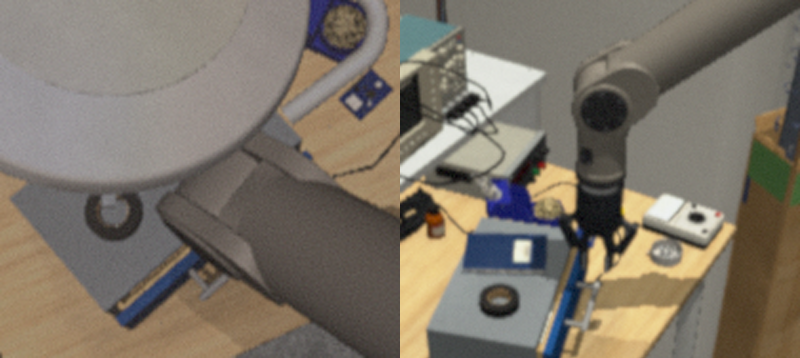

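The gripper stands above the handle and the wrist passes below the lamp. Descending.

Call:
servo_tool(
  targets=[0.12, 0, -0.7, 0, 0, 0, -0.7, 0, 0, 0, -0.7, 0, 0, 0, -0.7, 0, 0, 0, -0.7, 0, 0, 0, -0.7, 0, 0, 0, -0.7, 0, 0, 0, -0.2, 0, 0, 0, 0, 0],
)

```text
time: 3.8
tool_pos: [0.5051, 0.2971, 0.1415]
tool_rot: [3.141, 0.0, 1.875]
force: [-0.7, -0.6, 0.5]
gripper_width: 0.0295
gripper_force: 0.0
```

Call:
servo_tool(
  targets=[0, 0, 0, 0, 0, 0, 0, 0, 0, 0, 0, 0, 0, 0, 0, 0],
  hand=-1,
  squeeze=40,
)

```text
time: 4.2
tool_pos: [0.505, 0.2973, 0.1422]
tool_rot: [3.141, -0.0, 1.875]
force: [0.6, 0.8, 1.1]
gripper_width: 0.0095
gripper_force: 39.0
```

Call:
servo_tool(
  targets=[-0.2, -0.06, 0, 0, -0.48, -0.15, 0, 0, -0.48, -0.15, 0, 0, -0.48, -0.15, 0, 0, -0.48, -0.15, 0, 0, -0.48, -0.15, 0, 0, -0.48, -0.15, 0, 0, -0.48, -0.15, 0, 0, -0.48, -0.15, 0, 0, -0.48, -0.15, 0, 0, -0.48, -0.15, 0, 0, -0.48, -0.15, 0, 0, -0.48, -0.15, 0, 0, 0, 0, 0, 0],
)

```text
time: 5.6
tool_pos: [0.389, 0.2599, 0.1424]
tool_rot: [3.131, 0.0, 1.874]
force: [18.4, -2.0, -12.4]
gripper_width: 0.0096
gripper_force: 40.7
```

```bash
python3 - <<'E'
from h import *
print(robot.get_obs()['force'],robot.get_obs()['gripper_width'])
a=cam('top');b=cam('side')
A=a['color'][190:330,230:390,::-1];B=b['color'][140:290,270:430,::-1]
f=lambda i:cv2.resize(i,None,fx=2.5,fy=2.5,interpolation=cv2.INTER_CUBIC)
A=f(A);B=f(B);h=max(len(A),len(B))
pad=lambda i:cv2.copyMakeBorder(i,0,h-len(i),0,0,0)
cv2.imwrite('pics/z2.png',np.hstack([pad(A),pad(B)]))
E
```

```text
[ 18.39397683  -2.01230385 -12.44025362] 0.00957798040416307
```

View pics/z2.png

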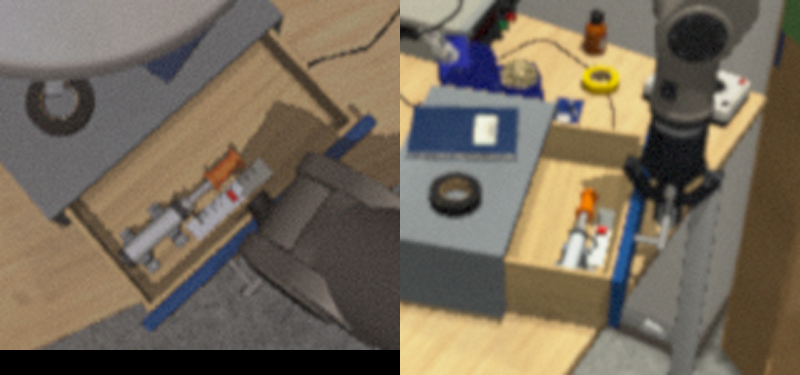

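The drawer is open about 0.12 m. The orange knob, white scale with the red mark and sleeve are visible (knob near crop pixel (222,165), mark near (233,196)). Releasing and rising.

Call:
servo_tool(
  targets=[0.2, 0.06, 0, 0, 0, 0, 0, 0, 0, 0, 0, 0],
  hand=-0.3,
)

```text
time: 6.0
tool_pos: [0.3883, 0.2613, 0.1415]
tool_rot: [-3.14, -0.0, 1.876]
force: [0.6, -0.4, 0.6]
gripper_width: 0.0296
gripper_force: 0.0
```

Call:
servo_tool(
  targets=[0, 0, 0.6, 0, 0, 0, 0.8, 0, 0, 0, 0.8, 0, 0, 0, 0.8, 0, 0, 0, 0.8, 0, 0, 0, 0.8, 0, 0, 0, 0.8, 0, -0.3, -1, 0.5, 0, -0.3, -1, 0, 0, -0.3, -1, 0, 0, 0, -1, 0, 0, 0, -1, 0, 0],
)

```text
time: 7.2
tool_pos: [0.3708, 0.1604, 0.2605]
tool_rot: [3.141, -0.001, 1.876]
force: [-0.4, 0.3, 0.2]
gripper_width: 0.03
gripper_force: 0.0
```

```bash
python3 - <<'E'
from h import *
a=cam('top','t3.png');b=cam('side','s3.png')
A=a['color'][190:330,230:390,::-1];B=b['color'][180:290,310:390,::-1]
A=cv2.resize(A,None,fx=3,fy=3,interpolation=cv2.INTER_CUBIC);B=cv2.resize(B,None,fx=4,fy=4,interpolation=cv2.INTER_CUBIC)[:420]
h=max(len(A),len(B))
pad=lambda i:cv2.copyMakeBorder(i,0,h-len(i),0,0,0)
cv2.imwrite('pics/z3.png',np.hstack([pad(A),pad(B)]))
for n,c in(('t',a),('s',b)):
    hsv=cv2.cvtColor(c['color'],cv2.COLOR_RGB2HSV)
    for nm,lo,hi in(('orange',(6,170,90),(14,255,255)),('red',(0,150,90),(4,255,255)),('red2',(172,150,90),(180,255,255))):
        m=cv2.inRange(hsv,lo,hi);k,l,st,ce=cv2.connectedComponentsWithStats(m)
        for i in range(1,k):
            if st[i,4]>5 and ((n=='t' and 230<ce[i][0]<390 and 190<ce[i][1]<330) or (n=='s' and 310<ce[i][0]<390 and 180<ce[i][1]<290)): print(n,nm,ce[i],st[i])
E
```

```text
t orange [318.87671233 256.34246575] [312 250  14  14  73]
s orange [343. 217.] [342 216   4   4   6]
s orange [342.58333333 223.75      ] [340 222   6   5  12]
```

View pics/z3.png

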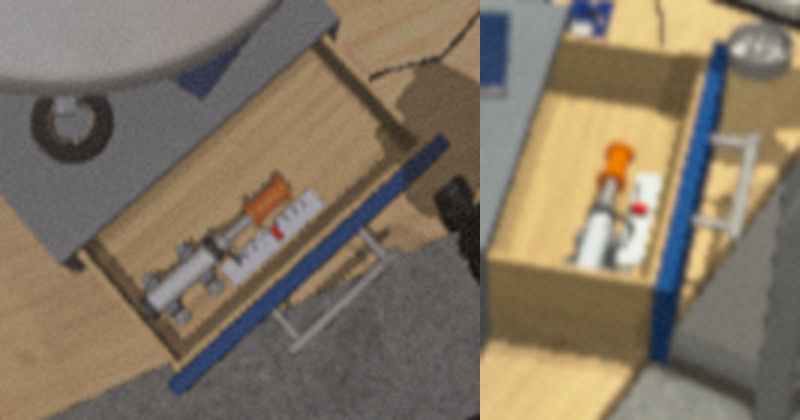

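The drawer is wide open. In the top view the knob is at about (319,257) and the red mark at about (322.7,267.3). In the side view the knob is at (345,220.7) and the mark at (349.5,232.3). Next I compute positions along the case axes.

```bash
python3 - <<'E'
from h import *
a=cam('top');b=cam('side')
for n,c in(('t',a),('s',b)):
    i=c['color'].astype(int); r,g,bl=i[...,0],i[...,1],i[...,2]
    m=((r-np.maximum(g,bl))>50)
    w=np.zeros_like(m)
    if n=='t': w[245:285,300:340]=1
    else: w[205:245,335:360]=1
    k,l,st,ce=cv2.connectedComponentsWithStats((m&w).astype(np.uint8))
    for j in range(1,k): 
        if st[j,4]>2: print(n,ce[j],st[j],i[l==j].mean(0).round())
yaw=.307;ex=np.array([np.cos(yaw),np.sin(yaw),0]);ey=np.array([-ex[1],ex[0],0])
def sh(nm,p): print(nm,np.round(p,4),'case xy',round(p@ex,4),round(p@ey,4))
sh('knob top',onz(a,319,257,.078));sh('knob side',onz(b,345,220.7,.078));sh('knob tri',tri(a,(319,257),b,(345,220.7)))
sh('mark top',onz(a,322.7,267.3,.046));sh('mark side',onz(b,349.5,232.3,.046));sh('mark tri',tri(a,(322.7,267.3),b,(349.5,232.3)))
sh('hL',onz(a,327.5,306,.086));sh('hR',onz(a,360,277,.086))
E
```

```text
t [318.87234043 256.4893617 ] [312 250  15  15  94] [149.  85.  46.]
t [321.61538462 267.15384615] [320 265   4   5  13] [147.  70.  68.]
s [343.94736842 220.21052632] [339 215  10  13  76] [209. 125.  41.]
s [349.45454545 231.63636364] [348 230   4   4  11] [198. 106.  98.]
knob top [0.4958 0.2901 0.078 ] case xy 0.5603 0.1267
knob side [0.4944 0.2825 0.078 ] case xy 0.5567 0.1198
knob tri [0.4931 0.2897 0.0846] case xy 0.5576 0.1271
mark top [0.4696 0.2908 0.046 ] case xy 0.5355 0.1353
mark side [0.4693 0.294  0.046 ] case xy 0.5362 0.1385
mark tri [0.4703 0.2908 0.0428] case xy 0.5362 0.1351
hL [0.3722 0.3213 0.086 ] case xy 0.4519 0.1938
hR [0.4043 0.2142 0.086 ] case xy 0.4502 0.082
```

Call:
servo_tool(
  targets=[0.77, 0.79, 0, 0, 0.77, 0.79, 0, 0, 0.77, 0.79, 0, 0, 0.77, 0.79, 0, 0, 0.77, 0.79, 0, 0, 0.77, 0.79, 0, 0, 0.77, 0.79, 0, 0, 0.77, 0.79, 0, 0, 0, 0, -0.9, 0, 0, 0, -0.9, 0, 0, 0, -0.9, 0, 0, 0, -0.9, 0, 0, 0, -0.9, 0, 0, 0, 0, 0],
  hand=0.08,
)

```text
time: 8.8
tool_pos: [0.493, 0.2884, 0.1677]
tool_rot: [-3.137, 0.001, 1.877]
force: [-0.6, -0.4, -0.2]
gripper_width: 0.0461
gripper_force: 0.0
```

```bash
python3 - <<'E'
from h import *
b=cam('side');o=robot.get_obs();p=np.array(o['tool_pos']);print(p,proj(b,p-[0,0,.07]))
B=b['color'][150:270,290:400,::-1]
cv2.imwrite('pics/z4.png',cv2.resize(B,None,fx=5,fy=5,interpolation=cv2.INTER_CUBIC))
E
```

```text
[0.49381101 0.28853179 0.16900444] (np.float64(344.5642693632195), np.float64(217.1236658908082))
```

View pics/z4.png

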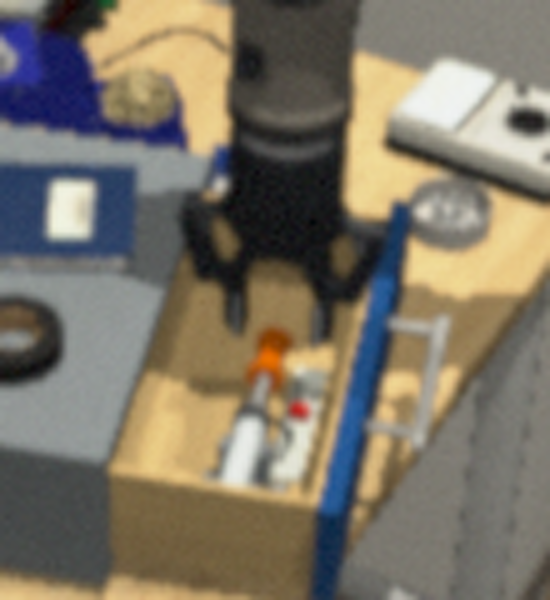

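The open fingers straddle the knob (fingertips in the crop at (235,325) and (320,335), knob around (270,357)). Small correction, then down.

Call:
servo_tool(
  targets=[0.04, -0.12, -0.6, 0, 0, 0, -0.6, 0, 0, 0, -0.6, 0, 0, 0, 0, 0, 0, 0, 0, 0],
)

```text
time: 9.35
tool_pos: [0.4954, 0.2851, 0.1335]
tool_rot: [-3.141, 0.0, 1.875]
force: [0.5, 0.5, -0.2]
gripper_width: 0.046
gripper_force: 0.0
```

Call:
servo_tool(
  targets=[0, 0, 0, 0, 0, 0, 0, 0, 0, 0, 0, 0, 0, 0, 0, 0],
  hand=-1,
  squeeze=60,
)

```text
time: 9.75
tool_pos: [0.4961, 0.2861, 0.1348]
tool_rot: [3.14, -0.001, 1.876]
force: [0.3, 2.5, 5.2]
gripper_width: 0.0159
gripper_force: 59.3
```

Call:
servo_tool(
  targets=[0.09, -0.29, 0, 0, 0.09, -0.29, 0, 0, 0.09, -0.29, 0, 0, 0.09, -0.29, 0, 0, 0.09, -0.29, 0, 0, 0.09, -0.29, 0, 0, 0, 0, 0, 0, 0, 0, 0, 0],
)

```text
time: 10.55
tool_pos: [0.5066, 0.2524, 0.1347]
tool_rot: [3.14, -0.002, 1.877]
force: [-0.6, 4.7, 5.5]
gripper_width: 0.0161
gripper_force: 59.8
```

```bash
python3 - <<'E'
from h import *
a=cam('top');b=cam('side');o=robot.get_obs();print(np.round(o['tool_pos'],4),o['force'],o['gripper_width'])
A=a['color'][240:300,290:350,::-1];B=b['color'][200:260,320:370,::-1]
f=lambda i:cv2.resize(i,None,fx=7,fy=7,interpolation=cv2.INTER_CUBIC)
cv2.imwrite('pics/z5.png',np.hstack([f(A),f(B)]))
E
```

```text
[0.5065 0.2526 0.1348] [-0.15372074  5.63667731  5.81881516] 0.016006650888381123
```

View pics/z5.png

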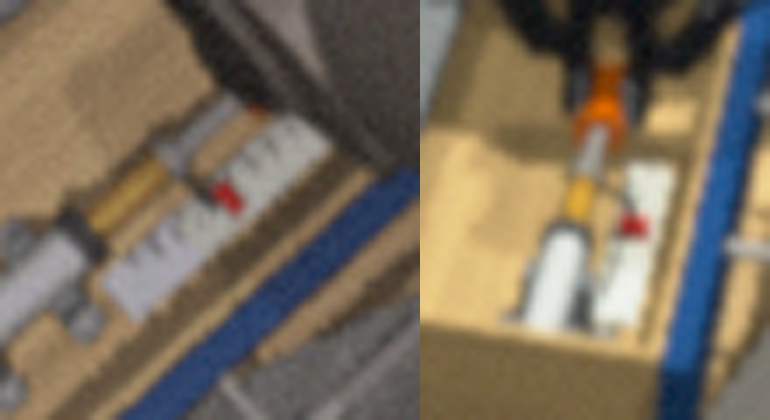

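Both views show the pointer close to the red mark (top crop (228,197), side crop (634,224)). I'll average frames to cut the noise and get a finer view with predicted positions.

```bash
cat >> h.py <<'E'
def avg(n,k=10):
    cs=[cam(n) for _ in range(k)];c=cs[0];c['color']=np.mean([x['color'] for x in cs],0);return c
yaw=.307;ex=np.array([np.cos(yaw),np.sin(yaw),0]);ey=np.array([-ex[1],ex[0],0]);ez=np.array([0,0,1.])
E
python3 - <<'E'
from h import *
import pickle
a=avg('top');b=avg('side');pickle.dump((a,b),open('ab.pkl','wb'))
out=[]
for c,(u,v) in((a,(307,252)),(b,(335,212))):
    I=np.clip(c['color']*1.4,0,255).astype(np.uint8)[v:v+30,u:u+26,::-1]
    out.append(cv2.resize(I,None,fx=15,fy=15,interpolation=cv2.INTER_CUBIC))
    i=c['color'];m=np.clip(i[...,0]-np.maximum(i[...,1],i[...,2])-25,0,None)
    m=np.where(abs(i[...,1]-i[...,2])<22,m,0)
    w=np.zeros(m.shape);w[v:v+30,u:u+26]=1;m=m*w
    ys,xs=np.nonzero(m);print('red pix',len(xs),(m.sum(0)@np.arange(640)/m.sum(),m.sum(1)@np.arange(400)/m.sum()),xs.min(),xs.max(),ys.min(),ys.max())
    cx,cy,_=[np.average(q) for q in(xs,ys,ys)]
    p=onz(c,m.sum(0)@np.arange(640)/m.sum(),m.sum(1)@np.arange(400)/m.sum(),.045);print('mark x y',p@ex,p@ey)
cv2.imwrite('pics/z6.png',np.hstack(out))
# crop coords of marks for tip at (x'=.534,y'=Y)
for Y in(.132,.136,.140):
  for nm,q in(('tip51',(.534,Y,.051)),('top47',(.534,Y,.047)),('bend76',(.534,Y,.076)),('rod76',(.558,Y,.076))):
    P=q[0]*ex+q[1]*ey+q[2]*ez
    A=proj(a,P);B=proj(b,P);print(Y,nm,np.round(((A[0]-307+.5)*15,(A[1]-252+.5)*15),0),np.round(((B[0]-335+.5)*15+390,(B[1]-212+.5)*15),0))
E
```

```text
red pix 21 (np.float64(322.132937603534), np.float64(267.6866372170072)) 320 327 255 270
mark x y 0.5358544421550162 0.1370338525133855
red pix 29 (np.float64(349.77586206896547), np.float64(230.08817733990145)) 343 352 212 234
mark x y 0.537395508124912 0.12645065517761855
0.132 tip51 [262. 229.] [631. 278.]
0.132 top47 [262. 231.] [630. 291.]
0.132 bend76 [264. 216.] [637. 196.]
0.132 rod76 [174. 113.] [531. 179.]
0.136 tip51 [246. 244.] [628. 290.]
0.136 top47 [246. 246.] [627. 303.]
0.136 bend76 [247. 231.] [633. 208.]
0.136 rod76 [157. 128.] [528. 191.]
0.14 tip51 [229. 259.] [624. 302.]
0.14 top47 [229. 261.] [623. 315.]
0.14 bend76 [230. 246.] [630. 220.]
0.14 rod76 [140. 143.] [524. 203.]
```

View pics/z6.png

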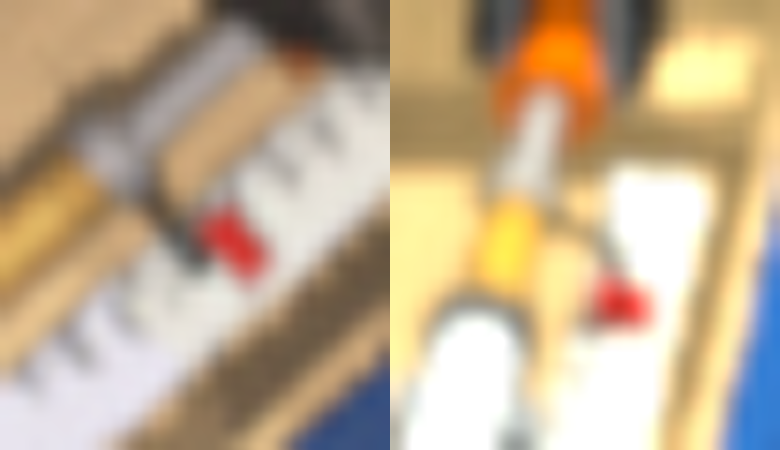

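In the top crop the pointer's dark end is at about (197,250) and the red mark at about (236,243), so it is roughly 7–9 mm short. The side crop agrees (pointer in front of the red at (620,300)). Pulling 8 mm more.

Call:
servo_tool(
  targets=[0.06, -0.19, 0, 0, 0.06, -0.19, 0, 0, 0, 0, 0, 0, 0, 0, 0, 0, 0, 0, 0, 0],
)

```text
time: 12.15
tool_pos: [0.5088, 0.2453, 0.1347]
tool_rot: [3.14, -0.003, 1.877]
force: [-0.8, 7.6, 5.6]
gripper_width: 0.0162
gripper_force: 59.8
```

```bash
python3 - <<'E'
from h import *
import pickle
a0,b0=pickle.load(open('ab.pkl','rb'))
a=avg('top');b=avg('side');pickle.dump((a,b),open('ab2.pkl','wb'))
print(np.round(robot.get_obs()['tool_pos'],4))
out=[]
for c,(u,v) in((a,(307,252)),(b,(335,212))):
    I=np.clip(c['color']*1.3,0,255).astype(np.uint8)[v:v+26,u:u+26,::-1]
    out.append(cv2.resize(I,None,fx=15,fy=15,interpolation=cv2.INTER_CUBIC))
# top second row: darkening diff
cv2.imwrite('pics/z7.png',np.hstack(out))
E
```

```text
[0.5088 0.2454 0.1347]
```

View pics/z7.png

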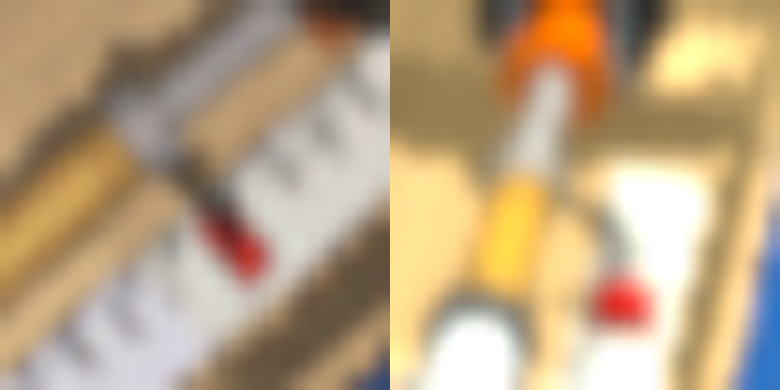

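The pointer now covers the red mark's middle in the top crop (line through (205,190), red centre (236,243)). A last numeric check of the pointer line (plane z=0.076) against the mark (z=0.047).

```bash
python3 - <<'E'
from h import *
import pickle
A=pickle.load(open('ab.pkl','rb'));B=pickle.load(open('ab2.pkl','rb'))
Y=np.arange(.115,.16,.0005)
def samp(c,x,z):
    P=[proj(c,x*ex+y*ey+z*ez) for y in Y];P=np.float32(P)
    return cv2.remap(c['color'].astype(np.float32),P[:,:1],P[:,1:],cv2.INTER_CUBIC)[:,0]
for k,n in((0,'top'),(1,'side')):
    for x in(.532,.535,.538,.541):
        I=samp(A[k],x,.047);r=I[:,0]-I[:,1:].max(1);h=np.where(r>r.max()/2)[0]
        print(n,'red x',x,r.max().round(),'half-range',Y[h[0]],Y[h[-1]])
    for x in(.538,.541,.544,.547,.550):
        # pointer = darkening between the two states
        d=(samp(B[k],x,.076)-samp(A[k],x,.076)).mean(1)
        print(n,'ptr x',x,'now(dark)',Y[d.argmin()].round(4),d.min().round(),'before',Y[d.argmax()].round(4),d.max().round())
E
```

```text
top red x 0.532 100.0 half-range 0.134 0.14
top red x 0.535 109.0 half-range 0.1345 0.1405
top red x 0.538 110.0 half-range 0.134 0.1405
top red x 0.541 72.0 half-range 0.1335 0.14100000000000001
top ptr x 0.538 now(dark) 0.138 -32.0 before 0.1455 85.0
top ptr x 0.541 now(dark) 0.137 -47.0 before 0.145 65.0
top ptr x 0.544 now(dark) 0.137 -44.0 before 0.145 53.0
top ptr x 0.547 now(dark) 0.1375 -56.0 before 0.145 62.0
top ptr x 0.55 now(dark) 0.137 -51.0 before 0.145 48.0
side red x 0.532 117.0 half-range 0.1295 0.14250000000000002
side red x 0.535 112.0 half-range 0.1295 0.14250000000000002
side red x 0.538 108.0 half-range 0.129 0.14200000000000002
side red x 0.541 66.0 half-range 0.1275 0.14200000000000002
side ptr x 0.538 now(dark) 0.142 -32.0 before 0.1215 31.0
side ptr x 0.541 now(dark) 0.14 -30.0 before 0.124 37.0
side ptr x 0.544 now(dark) 0.1385 -28.0 before 0.126 39.0
side ptr x 0.547 now(dark) 0.137 -23.0 before 0.147 39.0
side ptr x 0.55 now(dark) 0.1365 -12.0 before 0.145 35.0
```

```bash
python3 -c "
from station import robot
o=robot.get_obs();print(o['tool_pos'],o['gripper_width'],o['time']);print(robot.job_done())"
```

```text
[0.50883151 0.24535542 0.13474203] 0.01585064629453382 13.15
the job is handed in; nothing more can be done
None
```

I handed the job in at 13.2 s with the drawer about 0.12 m open and the rod held about 43 mm out. The top camera puts the pointer within about 0.5 mm of the red mark's middle; the coarser side camera suggested it could be up to 3 mm short. I touched nothing else on the bench.

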